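# Set the grind and hold the run dial at its third step

## Robot

A 7-joint arm with a two-finger parallel gripper is mounted at the origin on the work surface. World frame = base frame: x ahead of the robot, y to its left, z up, the work surface at z = 0. Lengths are in m, angles in rad, forces in N, time in s.
With the tool pointing down it reaches from about 0.425 to 0.925 m from the base axis. Payload 6.8 kg.
Tool frame: the origin (TCP) lies at the very end of the fingers, on their centre line; the grasp point (between the pads) lies 19 mm behind it (r.grip_point_offset is the distance from the TCP to the grasp point, in m); z points along the fingers, y is the line along which they close (so a half turn about z gives the same grasp; the last joint's range is limited). The gripper opens to 85 mm and grips with 20 to 120 N. Pads are 22 mm wide; open, the fingers measure 114 mm over their backs; the gripper's body (76 mm by 85 mm) begins 54 mm behind the grasp point. The pads swing forward as they close: fully open they stand 13 mm farther back than shut.
Start: joints at [-0.108, 0.477, 0.022, 1.555, -0.011, 1.109, -0.083], TCP at [0.675, 0, 0.231] pointing down, gripper open.
Joint ranges: [-2.96, 2.96], [-0.34, 2.1], [-1.41, 1.46], [0.24, 2.44], [-1.37, 4.51], [0.17, 1.92], [-2.96, 2.96]. Speed limits (rad/s): [2.39, 2.39, 3.14, 3.14, 3.14, 3.14, 3.14].

## Interface

Orientations are given as a rotation vector (axis times angle).
In Python, from bench import status, eyes, r gives the robot as it stands.
- The arm moves only by the shell command python3 -m crank 'ROWS' [OPENING] [FORCE]. ROWS is JSON, a list of rows, each a list of 6 numbers: the shift along the tool's x, y, z normalised to -1 to 1, where 1 is 0.02 m, then the turn, a rotation vector about the tool's x, y, z normalised to -1 to 1, where 1 is 45 degrees. A call has 1 to 12 rows; each row shifts and turns the commanded pose from where the row before left it, along the tool's axes as they then stand; what a row does not reach is not made up. A row lasts 1/10 s, in which the tool goes at most 50 mm and 8.59 degrees, less where a joint would pass 70% of its speed; a pose out of reach is approached as far as the arm can. A call with a number of a shift or a turn outside -1 to 1 is refused whole. A call with a gripper value outside its range is refused whole. OPENING is the opening, from 0 (shut) to 1 (fully open), set as the call begins (- or left out, the last holds). The fingers move at their own pace and stop on an object; FORCE is the grip in N (left out, the last holds). Time passes only in rows, so rows that do not move let the fingers close. It gives the time, the measured TCP pose, the force, the opening and the grip force at its end, in the units of the state.
- status.get_obs(): the state, without advancing time (a new reading comes with each control period).
- eyes.grab_frame(name): name is "scene" or "side" or "wrist"; returns a dict with "image" (384x512x3 uint8, red, green, blue), "depth" (384x512 float32, m along the optical axis (not along the pixel's ray), 0 where there is no reading), "fovy" (degrees; the focal length in pixels is half the picture's height over the tangent of half this angle, whatever the lens; pixels are square), "cx", "cy" (the principal point, pixels), "k1" (the pictures are not rectified: a ray, as slopes to the right and down, at radius r is drawn at 1 + k1 r^2 times it, then the intrinsics apply), "world_to_cam" (4x4, takes a point from world to camera coordinates). Camera axes: x right, y up, looking along -z (the intrinsics and any distortion apply to the point x, -y, -z); pixel columns grow to the right and rows downward; lengths in m; the calibration is good to about 2 mm. A picture is of the moment at which its call begins.
- r.hand_in(): hands the job in; it is judged then, once.
The state is a dict: "clock": time; "joints": joint angles; "qvel": joint speeds; "tau": joint torques, N m; "tcp_pos": TCP position; "orientation": TCP orientation; "contact_force": force on the tool from outside, world axes, zero at the start; "moment": the same for the moment, N m; "grip_width": finger opening in m; "gripper_force": force on a finger pad.
Only numpy, scipy, OpenCV 4.12 (cv2) and the standard library are available. Lean on these libraries where they do the work, as an engineer would, in place of code of your own. Each camera call takes 0.05 s, during which the arm holds its last target. There are 200 camera calls.

## Task

On the electric grinder, turn the grind knob on the deck until its nose points at the mark on the ring around it. Only then press the paddle of the spring-return run dial at the grinder's end down, past its first two clicks to the third, and finish while still holding it down there with the fingers against its spring: do not let go. Leave the cups, jar, hand grinder, tray and spoon as they stand.

Things in the scene. Friction and masses are not known exactly. Their poses are not given: they have to be found in the camera images.
- grinder: Electric burr grinder, fixed: white ceramic housing 170 mm deep (x), 320 mm wide (y -90 to +230 mm), flat steel deck 90 mm above the counter. Origin at counter level; x points away from the robot at yaw 0, y left. Hopper tower 120 mm across, 275 mm high at y +170 mm; upright grind knob on the deck at x 0, y -10 mm; run dial at the -y end. Its place and yaw vary.
- knob_grip (a point): Middle of the grind knob's black grip bar, on the knob's upright axis, 116 mm above the counter. Bar 52 mm long (along point x), 14 mm thick (y), spanning 96 to 130 mm above the counter; below it a flat skirt disc 68 mm across, top at 96 mm. The point's x axis points along the bar towards the nose.
- knob_nose (a point): Tip of the small brass nose at one end of the grip bar, 34 mm from the knob's axis, 102 mm above the counter; a thin brass line on top of the bar runs to the same end.
- grade_knob (a joint): Angle of the grind knob about its upright axis, rad, growing anticlockwise seen from above; at 0 the nose points along the grinder's x. Range -1.2 to 1.2. Stays where it is left (light friction, 0.04 N m).
- index_mark (a point): The mark: a flat brass bar 16 x 7 mm let into the dark ring (104 mm across) around the knob, at 44 mm from the knob's axis, 93 mm above the counter; not graspable. The point's x axis points outward from the knob's axis through the mark.
- index_ring (a joint): Angle of the ring with the mark, same axis, zero and sense as joint grade_knob: nose and mark are in line when the two are equal. The ring is stiff and stays put. In every episode the mark is 0.5 to 1.3 rad anticlockwise of the nose at the start.
- run_dial (a joint): Run dial angle, rad: 0 at rest, grows as the paddle is pressed down. Clicks (detents) at 0.25, 0.50 and 0.75 rad, hard stop at 0.79. The spring always drives it back to 0 when let go. Level axis along the grinder's x, at y -115 mm, 85 mm above the counter. Pressing the paddle takes 4 to 9 N, about 6 N to hold the third click.
- paddle (a point): Middle of the upper face of the dial's flat aluminium thumb paddle, 83 mm from the dial's axis. Pad 44 mm wide (grinder x), 42 mm long (62 to 104 mm from the axis), 8 mm thick; it sticks out towards the grinder's -y, 0.45 rad above level at rest (this point 125 mm above the counter), 0.30 rad below level at the third click (this point 64 mm above the counter).
- finjan_a_rim (a point): Rim centre of a small white finjan cup, 62 mm across and 52 mm high, standing on the robot's side of the grinder, near the dial. Bystander.
- finjan_b_rim (a point): Rim centre of a small white finjan cup, 62 mm across and 52 mm high, standing beyond the grinder. Bystander.
- finjan_c_rim (a point): Rim centre of a small white finjan cup, 62 mm across and 52 mm high, standing by the spout, on the robot's side. Bystander.
- date_jar: Closed amber glass date jar, 76 mm across, 110 mm high, beyond the grinder; origin under its centre. Bystander.
- crank_mill: Ceramic hand grinder with crank lever, 84 mm across, about 200 mm high, crank reaching 80 mm; at the left side; origin under its centre. Bystander.
- tray: Rectangular wooden tray, 300 x 200 mm, 28 mm high, at the right side; origin under its centre. Bystander.
- tea_spoon: Steel spoon, 140 mm long, lying in the tray. Bystander.

How it is judged:
On the way, in this order (a step that is already met when the one before it is completed fails the run):
1. the knob's nose points at the mark while the run dial is still at rest (angle between the x axis of knob_grip and the x axis of index_mark, either way round below 0.12 rad and horizontal distance between knob_nose and index_mark below 0.02 m and value of joint run_dial below 0.1 rad), for 0.3 s.
2. the run dial is pressed past two clicks to the third by the fingers (value of joint run_dial above 0.66 rad and contact force between the fingers and run_dial above 2 N), for 0.2 s.
At the end, for the whole second after the job is handed in: The knob's nose is within 0.12 rad of the mark, and the fingers hold the run dial in its third click (joint above 0.66 rad, pressing with more than 2 N) through the last second (all of step 2 and angle between the x axis of knob_grip and the x axis of index_mark, either way round below 0.12 rad and horizontal distance between knob_nose and index_mark below 0.02 m); the arm keeps its last pose, push and grip.
It fails at once if the run dial is pressed before the nose points at the mark (value of joint run_dial above 0.15 rad and not (angle between the x axis of knob_grip and the x axis of index_mark, either way round below 0.12 rad and horizontal distance between knob_nose and index_mark below 0.02 m)).
It fails at once if a cup, jar, hand grinder, tray or spoon is shifted by more than 30 mm or knocked over (distance of any of finjan_a_rim, finjan_b_rim, finjan_c_rim, date_jar, crank_mill, tray, tea_spoon from where it was at the start of the episode above 0.03 m or angle between any of finjan_a_rim, finjan_b_rim, finjan_c_rim, date_jar, crank_mill's own z axis and vertical above 0.5 rad).
It also fails if it takes over 45 s, if anything falls off the work surface, if the arm or the gripper's body presses on something with over 40 N, if the wrist force passes 120 N, or if a joint passes its speed limit or range.

## Working session

There is one attempt and no reset: what is moved stays moved. The work goes in short steps, Python scripts to look and compute and a shell command to move; the robot and the scene stay as the last step left them, time stands still between calls to the robot, and variables do not carry over. Pictures are saved under pics/ and viewed, at most 10 in all, crops included, and the job is handed in when it is done.

```bash
mkdir -p pics; ls; cat > h.py <<'E'
import numpy as np, cv2
from bench import status, eyes, r
def grab(n,fn=None):
    f=eyes.grab_frame(n)
    if fn: cv2.imwrite('pics/'+fn,cv2.cvtColor(f['image'],cv2.COLOR_RGB2BGR))
    np.savez(''+n+'.npz',**f)
    return f
def K(f):
    fl=192/np.tan(np.radians(float(f['fovy']))/2)
    return np.array([[fl,0,float(f['cx'])],[0,fl,float(f['cy'])],[0,0,1]]),np.array([float(f['k1']),0,0,0])
def rays(f,uv):
    k,d=K(f)
    # slopes
    p=(np.asarray(uv,float).reshape(-1,2)-k[:2,2])/k[0,0]; q=p.copy()
    for _ in range(30): q=p/(1+d[0]*(q**2).sum(1,keepdims=True))
    M=np.linalg.inv(f['world_to_cam']); D=np.c_[q[:,0],-q[:,1],-np.ones(len(q))]@M[:3,:3].T
    return M[:3,3],D
def onz(f,uv,z):
    o,D=rays(f,uv); return o+D*((z-o[2])/D[:,2])[:,None]
def cloud(f):
    v,u=np.mgrid[0:384,0:512]; o,D=rays(f,np.c_[u.ravel(),v.ravel()])
    return (o+D*f['depth'].reshape(-1,1)).reshape(384,512,3)
E
python3 - <<'E'
from h import *
a=grab('scene','s0.png');grab('side','d0.png');grab('wrist','w0.png')
i=[cv2.imread('pics/'+n) for n in('s0.png','d0.png','w0.png')]
print(status.get_obs())
E
```

```text
pics
{'clock': 0.15, 'joints': array([-0.10809312,  0.47762327,  0.0223461 ,  1.55620118, -0.01148307,
        1.10931761, -0.08310307]), 'qvel': array([ 0.00069413, -0.00277719,  0.00124975, -0.00403709, -0.00039305,
        0.00020995,  0.0012381 ]), 'tau': array([ 1.55385478e-03, -5.96924365e+01,  1.60940632e+00, -2.81490952e+01,
        1.26662746e-02,  6.56643446e-03,  5.58682734e-05]), 'tcp_pos': array([ 6.74545928e-01, -1.49988009e-05,  2.30550091e-01]), 'orientation': array([-2.22077226e+00, -2.22080807e+00,  1.70014504e-03]), 'contact_force': array([0.22408219, 0.10163974, 0.8775075 ]), 'moment': array([-0.03941707,  0.01979421,  0.01365449]), 'gripper_force': 0.0, 'grip_width': 0.08543981202307241}
```

View pics/s0.png

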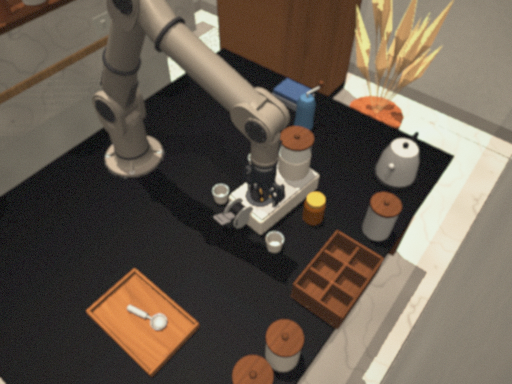

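View pics/w0.png

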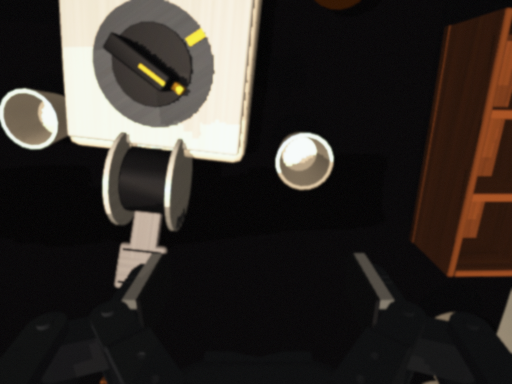

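The wrist view shows the knob axis near (152,62), the nose at (178,89), the mark at (197,37) and the paddle near (140,262). The finjans are at (35,118) and (305,160).

```bash
python3 - <<'E'
from h import *
f=np.load('wrist.npz'); 
hsv=cv2.cvtColor(f['image'],cv2.COLOR_RGB2HSV)
m=((hsv[...,0]>18)&(hsv[...,0]<35)&(hsv[...,1]>120)&(hsv[...,2]>110)).astype('uint8'); m[:,240:]=0;m[130:]=0
n,l,s,c=cv2.connectedComponentsWithStats(m)
P=cloud(f)
for i in range(1,n):
    if s[i,4]>8: print(s[i],c[i],P[l==i].mean(0).round(4), cv2.minAreaRect(np.argwhere(l==i)[:,::-1].astype('float32')))
# ring: fit centre from dark ring points at height ~.09
V=P.reshape(-1,3)
print('mark z=.093',onz(f,c[[i for i in range(1,n) if s[i,4]>8]],.093).round(4),onz(f,c[[i for i in range(1,n) if s[i,4]>8]],.102).round(4))
g=f['image'].max(2); ring=(g>50)&(g<120)&(abs(P[...,2]-.092)<.006); ring[:,230:]=0;ring[140:]=0
h=cv2.convexHull(np.argwhere(ring)[:,::-1].astype('float32')).reshape(-1,2)
n2,l2,s2,_=cv2.connectedComponentsWithStats(ring.astype('uint8')); k=1+s2[1:,4].argmax()
h=cv2.convexHull(np.argwhere(l2==k)[:,::-1].astype('float32')).reshape(-1,2)
w=onz(f,h,.092)[:,:2]; print('circle',cv2.minEnclosingCircle(w.astype('float32')))
A=np.c_[2*w,np.ones(len(w))]; q=np.linalg.lstsq(A,(w**2).sum(1),rcond=None)[0]; print(q[:2],np.sqrt(q[2]+q[0]**2+q[1]**2))
# bar top
t=(abs(V[:,2]-.130)<.004); T=V[t]; T=T[(np.hypot(*(T[:,:2]-q[:2]).T)<.04)]
print('bar',len(T),cv2.minAreaRect(T[:,:2].astype('float32')),T.mean(0))
# paddle
for uv in [(140,240),(135,262),(122,278),(150,225)]: print(uv,P[uv[1],uv[0]].round(4))
# housing edges on deck
for uv in [(62,20),(66,130),(244,155),(262,20)]: print(uv,onz(f,[uv],.09).round(4))
M=np.linalg.inv(f['world_to_cam']);print('cam',M.round(3))
E
```

```text
[185  29  20  18 207] [194.68599034  37.19806763] [0.6218 0.1236 0.0951] ((194.76922607421875, 37.15384292602539), (10.539302825927734, 19.414505004882812), 56.3099365234375)
[138  63  28  24 205] [151.29268293  74.30243902] [0.5954 0.0935 0.1324] ((151.24232482910156, 74.18846893310547), (33.41590881347656, 6.314817905426025), 37.87498474121094)
[174  84  10  11  82] [178.48780488  88.95121951] [0.6082 0.0831 0.1058] ((178.5, 89.0), (10.0, 9.0), 90.0)
mark z=.093 [[0.6215 0.1239 0.093 ]
 [0.5825 0.0952 0.093 ]
 [0.605  0.0831 0.093 ]] [[0.6232 0.1226 0.102 ]
 [0.5855 0.0948 0.102 ]
 [0.6072 0.0831 0.102 ]]
circle ((0.5844602584838867, 0.10274777561426163), 0.051026538014411926)
[0.58428165 0.10252513] 0.050561416774264116
bar 1420 ((0.5840460658073425, 0.10207682847976685), (0.014905695803463459, 0.05188151076436043), 51.408226013183594) [0.58410424 0.10256321 0.12938216]
(140, 240) [ 0.563  -0.0515  0.1145]
(135, 262) [ 0.5586 -0.0708  0.1219]
(122, 278) [ 0.5471 -0.0839  0.1286]
(150, 225) [ 0.5711 -0.0398  0.1063]
(62, 20) [[0.5108 0.1387 0.09  ]]
(66, 130) [[0.4973 0.048  0.09  ]]
(244, 155) [[0.6609 0.0244 0.09  ]]
(262, 20) [[0.6771 0.1372 0.09  ]]
cam [[ 1.    -0.002  0.001  0.674]
 [ 0.001  0.947  0.322  0.083]
 [-0.002 -0.322  0.947  0.373]
 [ 0.     0.     0.     1.   ]]
```

View pics/d0.png

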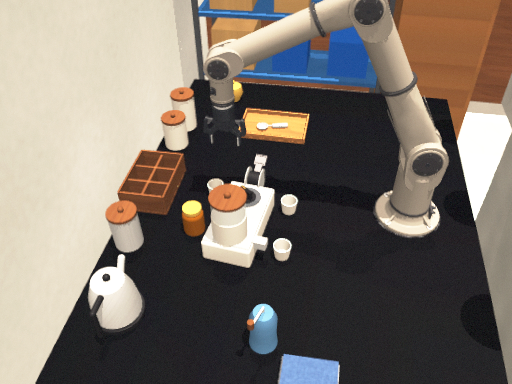

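Measured values hold up: ring radius 51 mm, bar 52×15 mm, mark radius 43 mm.
- Knob axis: (0.584, 0.1025)
- Nose heading: -38.7°
- Mark heading: +29.8°
- Turn needed: about 68.5° anticlockwise
- Grinder yaw: about -8°

Next I move over the knob and align with the bar.

```bash
python3 -m crank '[[0.854,-0.752,0,0,0,0],[0.854,-0.752,0,0,0,0],[0.854,-0.752,0,0,0,0],[0.854,-0.752,0,0,0,0],[0.854,-0.752,0,0,0,0],[0.854,-0.752,0,0,0,0],[0,0,0,0,0,-0.19],[0,0,0,0,0,-0.19],[0,0,0,0,0,-0.19],[0,0,0,0,0,-0.19],[0,0,0,0,0,-0.19],[0,0,0,0,0,-0.19]]' 0.6 40; python3 -m crank '[[0,0,0,0,0,0],[0,0,0,0,0,0],[0,0,0,0,0,0]]'
python3 - <<'E'
from h import *
from scipy.spatial.transform import Rotation as R
o=status.get_obs(); m=R.from_rotvec(o['orientation']).as_matrix(); print(m.round(3),np.degrees(np.arctan2(m[1,1],m[0,1])),o['tcp_pos'],o['joints'])
grab('wrist','w1.png')
E
```

```text
clock: 1.35
tcp_pos: [0.5845, 0.1024, 0.231]
orientation: [-1.032, -2.967, 0.001]
contact_force: [-0.0, -0.5, -0.0]
grip_width: 0.0514
gripper_force: 0.0
clock: 1.65
tcp_pos: [0.5847, 0.1025, 0.2312]
orientation: [-1.045, -2.962, 0.0]
contact_force: [0.3, 0.6, -0.4]
grip_width: 0.0511
gripper_force: 0.0
[[-0.779  0.628 -0.   ]
 [ 0.628  0.779 -0.   ]
 [ 0.    -0.    -1.   ]] 51.130136397421126 [0.58471566 0.10245929 0.23121562] [-0.13344845  0.35239132 -0.18476604  1.74648438  0.07321331  1.04957405
  0.54877865]
```

View pics/w1.png

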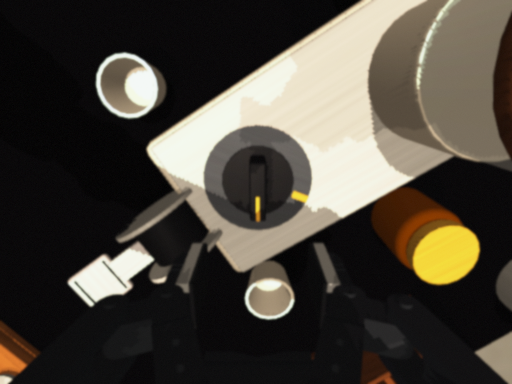

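The bar sits vertical at column 258, midway between the fingers and aligned with them. Descend and grip.

```bash
python3 -m crank '[[0,0,0.9,0,0,0],[0,0,0.9,0,0,0],[0,0,0.9,0,0,0],[0,0,0.9,0,0,0],[0,0,0.9,0,0,0],[0,0,0.9,0,0,0],[0,0,0.9,0,0,0],[0,0,0,0,0,0],[0,0,0,0,0,0],[0,0,0,0,0,0]]' ; python3 -m crank '[[0,0,0,0,0,0],[0,0,0,0,0,0],[0,0,0,0,0,0],[0,0,0,0,0,0],[0,0,0,0,0,0],[0,0,0,0,0,0]]' 0 30
```

```text
clock: 2.7
tcp_pos: [0.5856, 0.1027, 0.1064]
orientation: [1.041, 2.962, 0.001]
contact_force: [0.2, -0.6, 0.2]
grip_width: 0.0512
gripper_force: 0.0
clock: 3.3
tcp_pos: [0.5848, 0.1022, 0.1061]
orientation: [1.041, 2.964, -0.0]
contact_force: [-1.5, -1.6, 5.7]
grip_width: 0.0134
gripper_force: 31.6
```

Gripped at 13.4 mm. Turn 68.5° anticlockwise.

```bash
python3 -m crank '[[0,0,0,0,0,-0.152],[0,0,0,0,0,-0.152],[0,0,0,0,0,-0.152],[0,0,0,0,0,-0.152],[0,0,0,0,0,-0.152],[0,0,0,0,0,-0.152],[0,0,0,0,0,-0.152],[0,0,0,0,0,-0.152],[0,0,0,0,0,-0.152],[0,0,0,0,0,-0.152],[0,0,0,0,0,0],[0,0,0,0,0,0]]'; python3 -m crank '[[0,0,0,0,0,0],[0,0,0,0,0,0],[0,0,0,0,0,0],[0,0,0,0,0,0]]' 0.6; python3 -m crank '[[0,0,-0.9,0,0,0],[0,0,-0.9,0,0,0],[0,0,-0.9,0,0,0],[0,0,-0.9,0,0,0],[0,0,-0.9,0,0,0],[0,0,-0.9,0,0,0],[0,0,0,0,0,0],[0,0,0,0,0,0]]'
python3 - <<'E'
from h import *
from scipy.spatial.transform import Rotation as R
o=status.get_obs(); m=R.from_rotvec(o['orientation']).as_matrix(); print(np.degrees(np.arctan2(m[1,1],m[0,1])),o['tcp_pos'],o['joints'])
f=grab('wrist','w2.png')
P=cloud(f).reshape(-1,3); c=np.array([.5843,.1025])
d=np.hypot(*(P[:,:2]-c).T)
T=P[(abs(P[:,2]-.13)<.004)&(d<.04)]; print(cv2.minAreaRect(T[:,:2].astype('float32')))
hsv=cv2.cvtColor(f['image'],cv2.COLOR_RGB2HSV).reshape(-1,3)
y=(hsv[:,0]>18)&(hsv[:,0]<35)&(hsv[:,1]>120)&(hsv[:,2]>110)&(d<.055)
for lo,hi in((.088,.0975),(.0975,.11),(.125,.135)):
    Q=P[y&(P[:,2]>lo)&(P[:,2]<hi)]; 
    if len(Q): q=Q.mean(0); print(len(Q),q.round(4),np.degrees(np.arctan2(*(q[:2]-c)[::-1])))
E
```

```text
clock: 4.5
tcp_pos: [0.5848, 0.1025, 0.1061]
orientation: [-0.805, 3.037, -0.0]
contact_force: [-2.8, -0.8, 6.0]
grip_width: 0.0133
gripper_force: 31.8
clock: 4.9
tcp_pos: [0.5848, 0.1025, 0.1052]
orientation: [0.805, -3.037, -0.0]
contact_force: [0.7, 0.9, -0.2]
grip_width: 0.0517
gripper_force: 0.0
clock: 5.7
tcp_pos: [0.5848, 0.1024, 0.2132]
orientation: [-0.805, 3.036, -0.0]
contact_force: [0.2, -0.2, -0.0]
grip_width: 0.0514
gripper_force: 0.0
119.69524210983725 [0.58476617 0.10243352 0.21315396] [ 0.10710755  0.40720419 -0.49940831  1.74863727  0.22176544  1.04156583
  1.61850615]
((0.5836324095726013, 0.1021868959069252), (0.05160284414887428, 0.013814331963658333), 30.233613967895508)
61 [0.6245 0.1262 0.0925] 30.449281554528376
29 [0.5963 0.1099 0.1301] 31.584038524739498
```

View pics/w2.png

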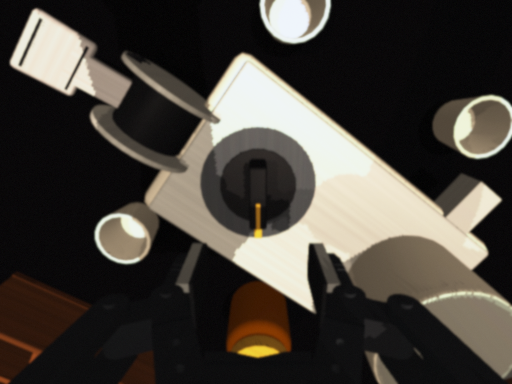

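The bar now heads 30.2° and the mark about 30.1°; the nose at (258,235) covers the mark. Next I turn the tool back 128° with fingers shut, then move 183 mm along grinder -y to above the paddle.

```bash
python3 -m crank '[[0,0,0,0,0,0.178],[0,0,0,0,0,0.178],[0,0,0,0,0,0.178],[0,0,0,0,0,0.178],[0,0,0,0,0,0.178],[0,0,0,0,0,0.178],[0,0,0,0,0,0.178],[0,0,0,0,0,0.178]]' 0 60;  python3 -m crank '[[0,0,0,0,0,0.178],[0,0,0,0,0,0.178],[0,0,0,0,0,0.178],[0,0,0,0,0,0.178],[0,0,0,0,0,0.178],[0,0,0,0,0,0.178],[0,0,0,0,0,0.178],[0,0,0,0,0,0.178],[0,0,0,0,0,0],[0,0,0,0,0,0]]'; python3 -m crank '[[-0.915,0,0,0,0,0],[-0.915,0,0,0,0,0],[-0.915,0,0,0,0,0],[-0.915,0,0,0,0,0],[-0.915,0,0,0,0,0],[-0.915,0,0,0,0,0],[-0.915,0,0,0,0,0],[-0.915,0,0,0,0,0],[-0.915,0,0,0,0,0],[-0.915,0,0,0,0,0],[0,0,0,0,0,0],[0,0,0,0,0,0]]'
python3 - <<'E'
from h import *
from scipy.spatial.transform import Rotation as R
o=status.get_obs(); m=R.from_rotvec(o['orientation']).as_matrix(); print(np.degrees(np.arctan2(m[1,1],m[0,1])),o['tcp_pos'],o['joints'])
f=grab('wrist','w3.png')
E
```

```text
clock: 6.55
tcp_pos: [0.584, 0.1023, 0.2118]
orientation: [-0.936, -2.997, 0.002]
contact_force: [-0.4, 0.6, -0.1]
grip_width: 0.0003
gripper_force: 0.0
clock: 7.55
tcp_pos: [0.5843, 0.1025, 0.2124]
orientation: [-2.375, -2.056, 0.002]
contact_force: [0.3, 0.2, -0.1]
grip_width: 0.0001
gripper_force: 0.0
clock: 8.75
tcp_pos: [0.5578, -0.0782, 0.2131]
orientation: [-2.378, -2.052, -0.0]
contact_force: [-0.4, 0.3, 0.2]
grip_width: -0.0001
gripper_force: 0.0
-8.397963478349173 [ 0.55775196 -0.07824261  0.21305019] [ 0.02352414  0.31310501  0.00657124  1.84677449 -0.00292944  0.98206771
 -0.11516877]
```

View pics/w3.png

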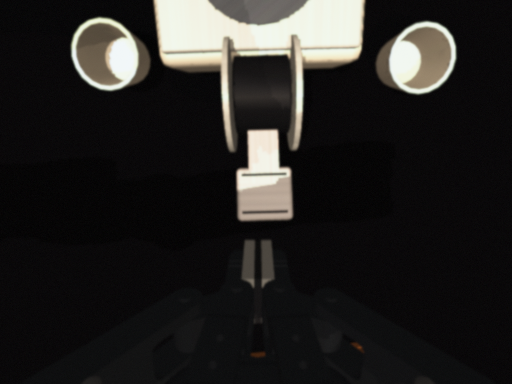

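The paddle (264,195) is in line with the shut fingers at column 258, and both cups are clear. Go down to just above it, then press slowly.

```bash
python3 -m crank '[[0,0.1,0.8,0,0,0],[0,0,0.8,0,0,0],[0,0,0.8,0,0,0],[0,0,0.8,0,0,0],[0,0,0,0,0,0],[0,0,0,0,0,0]]'; python3 -m crank '[[0,0,0.4,0,0,0],[0,0,0.4,0,0,0],[0,0,0.4,0,0,0],[0,0,0.4,0,0,0],[0,0,0.4,0,0,0],[0,0,0.4,0,0,0],[0,0,0,0,0,0],[0,0,0,0,0,0],[0,0,0,0,0,0]]'
```

```text
clock: 9.4
tcp_pos: [0.56, -0.0777, 0.1494]
orientation: [-2.377, -2.053, -0.0]
contact_force: [0.4, 0.3, 0.7]
grip_width: 0.0001
gripper_force: 0.0
clock: 10.3
tcp_pos: [0.56, -0.0791, 0.1016]
orientation: [2.379, 2.051, 0.0]
contact_force: [0.0, -1.2, 5.0]
grip_width: -0.0004
gripper_force: 2.6
```

```bash
python3 -m crank '[[0,0,0.3,0,0,0],[0,0,0.3,0,0,0],[0,0,0.3,0,0,0],[0,0,0.3,0,0,0],[0,0,0.3,0,0,0],[0,0,0,0,0,0],[0,0,0,0,0,0],[0,0,0,0,0,0]]'; python3 -m crank '[[0,0,0.1,0,0,0],[0,0,0.1,0,0,0],[0,0,0,0,0,0],[0,0,0,0,0,0],[0,0,0,0,0,0]]'
python3 - <<'E'
from h import *
f=grab('wrist','w4.png'); grab('side','d4.png')
E
```

```text
clock: 11.1
tcp_pos: [0.5601, -0.0784, 0.0716]
orientation: [2.379, 2.052, 0.001]
contact_force: [0.2, 1.2, 5.0]
grip_width: -0.0001
gripper_force: 2.3
clock: 11.6
tcp_pos: [0.5603, -0.0776, 0.0679]
orientation: [-2.378, -2.052, -0.002]
contact_force: [0.4, 1.3, 6.7]
grip_width: 0.0002
gripper_force: 3.0
```

View pics/w4.png

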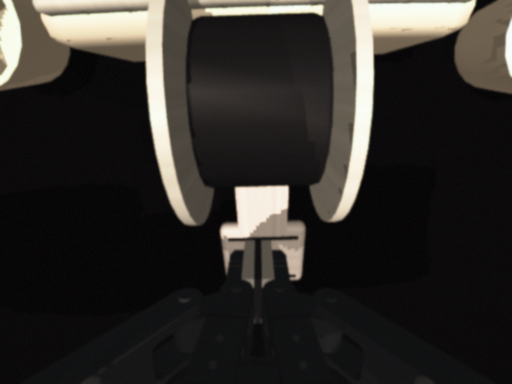

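The fingers press on the paddle, whose pad spans (220–305, 225–280). Measure its tilt from the depth.

```bash
cat > t.py <<'E'
from h import *
f=grab('wrist'); P=cloud(f).reshape(-1,3); g=f['image'].reshape(-1,3).min(1)
a=np.radians(-8.3); ax=np.array([.5691,-.0014,.085]); d=P-ax
xg=d@[np.cos(a),np.sin(a),0]; s=-d@[-np.sin(a),np.cos(a),0]
k=(abs(xg)<.02)&(abs(xg)>.013)&(s>.062)&(s<.098)&(abs(d[:,2])<.06)&(g>90)
p=np.polyfit(s[k],d[k,2],1); b=-np.arctan(p[0]); print(k.sum(),'tilt->dial',.45+b, 'h at .08',np.polyval(p,.08)+.085)
print(status.get_obs()['contact_force'],status.get_obs()['tcp_pos'])
E
python3 t.py
```

```text
539 tilt->dial 0.7694355769983431 h at .08 0.0639134826026986
[0.39270466 2.00869221 6.90659452] [ 0.56023456 -0.07767454  0.06786807]
```

```bash
python3 -m crank '[[0,0,0.05,0,0,0],[0,0,0,0,0,0],[0,0,0,0,0,0],[0,0,0,0,0,0],[0,0,0,0,0,0],[0,0,0,0,0,0]]'; python3 t.py
```

```text
clock: 12.35
tcp_pos: [0.5604, -0.0775, 0.067]
orientation: [-2.378, -2.052, -0.003]
contact_force: [0.1, 2.8, 8.0]
grip_width: 0.0003
gripper_force: 3.2
534 tilt->dial 0.7950190951524772 h at .08 0.06275596905313136
[-0.36626057  3.06100429  7.57390925] [ 0.56030692 -0.07746995  0.06694857]
```

The dial is in the third click, held at about 8 N with the arm steady. Hand in.

```bash
python3 -c "
from bench import r; print(r.hand_in())"
```

```text
the job is handed in; nothing more can be done
None
```

I handed the job in with the knob's nose on the mark (bar measured at 30.2°, mark at about 30.1°) and the run dial at about 0.77–0.79 rad, in its third click, with the shut fingers pressing at about 8 N; the hand-in returned no verdict.

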